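# Press the proud glide buttons home on the edge-bander table

## Robot

A 6-joint arm with a two-finger parallel gripper is mounted at the origin on the work surface. World frame = base frame: x ahead of the robot, y to its left, z up, the work surface at z = 0. Lengths are in m, angles in rad, forces in N, time in s.
With the tool pointing down it reaches from about 0.275 to 0.75 m from the base axis. Payload 10.2 kg.
Tool frame: the origin (TCP) lies between the finger pads; the fingertips stand 19 mm ahead of it and the grasp point (between the pads) is the TCP (robot.tips_ahead is the distance from the TCP to the fingertips, in m); z points along the fingers, y is the direction in which the jaws open and shut (so a half turn about z gives the same grasp; the last joint's range is limited). The gripper opens to 85 mm and grips with 20 to 120 N. Pads are 22 mm wide; open, the fingers measure 114 mm over their backs; the gripper's body (76 mm by 85 mm) begins 54 mm behind the grasp point. The pads swing forward as they close: fully open they stand 13 mm farther back than shut.
Start: joints at [-1.524, 0.313, 1.498, -0, 1.331, -0.223], TCP at [0.14, -0.506, 0.25] pointing down, gripper open.
Joint ranges: [-2.94, 2.94], [-0.97, 2.17], [0.19, 2.56], [-1.23, 4.37], [0.02, 3.11], [-2.88, 2.88]. Speed limits (rad/s): [2.39, 2.39, 3.01, 3.14, 3.14, 3.14].

## Interface

Orientations are given as [roll, pitch, yaw] about the fixed x, y, z axes, in that order (R = Rz(yaw) Ry(pitch) Rx(roll)).
In Python, from cell import robot, cams, workorder, find_in, outline_of, pinpoint gives the robot as it stands.
- The arm moves only by the tool carry_out, never from a script. Its argument "increments" is a list of rows, each a list of 6 numbers: the shift along the tool's x, y, z each as a share of 25 mm, from -1 to 1, then the turn, a rotation vector about the tool's x, y, z each as a share of 0.12 rad, from -1 to 1. A call has 1 to 8 rows; each row shifts and turns the pose as measured when the row begins, along the tool's axes as they then stand; what a row does not reach is not made up. A row lasts 1/10 s, in which the tool goes at most 50 mm and 8.59 degrees, less where a joint would pass 70% of its speed; a pose out of reach is approached as far as the arm can. A call with a number of a shift or a turn outside -1 to 1 is refused whole. A call with a gripper value outside its range is refused whole. "claw" is the closure, from -1 (fully open) to 1 (shut), set as the call begins (left out, the last holds). The fingers move at their own pace and stop on an object; "force" is the grip in N (left out, the last holds). Time passes only in rows, so rows that do not move let the fingers close. It gives the time, the measured TCP pose, the force and the opening at its end, in the units of the state.
- robot.get_state(): the state, without advancing time (a new reading comes with each control period).
- cams.read_camera(name): name is "scene" or "top" or "wrist"; returns a dict with "frame" (400x640x3 uint8, blue, green, red), "range_z" (400x640 float32, m along the optical axis (not along the pixel's ray), 0 where there is no reading), "fx", "fy", "cx", "cy" (pixels), "k1" (the pictures are not rectified: a ray, as slopes to the right and down, at radius r is drawn at 1 + k1 r^2 times it, then the intrinsics apply), "position" and "orientation" of the camera in the world; the wrist camera has in their place "mount" (4x4, takes a point from camera to tool coordinates, whose origin is the TCP and whose axes are the flange's). Camera axes: x right, y up, looking along -z (the intrinsics and any distortion apply to the point x, -y, -z); pixel columns grow to the right and rows downward; lengths in m; the calibration is good to about 2 mm. A picture is of the moment at which its call begins: read the wrist's pose just before it.
- workorder.sign_off(): hands the job in, once; it reports no verdict.
Trained networks look in the newest picture that a camera, given by its name, has taken for a name from the list of things; names that differ only in an ending like _2 or _b are one class to them, and where a whole thing is asked for, a point or a joint stands for the part that bears it (a point fixed in the world has none). Each returns a list of dicts, best first, with "score" (0 to 1); they miss things now and then, are a little off and sometimes report something else, mostly with a low value. They report only what shows in the picture. A call takes as long as a camera call.
- find_in(camera, thing): "extent" ([left, top, right, bottom] in pixels, round what is visible of it).
- outline_of(camera, thing): "mask" (400x640 bool, what is visible of it) and "extent" ([left, top, right, bottom] in pixels, round what is visible of it).
- pinpoint(camera, thing): "location" ([row, column] in pixels: a listed point, or the origin of a listed thing).
The state is a dict: "time_s": time; "joint_pos": joint angles; "qd": joint speeds; "tau": joint torques, N m; "eef_pos": TCP position; "tcp_rot": TCP orientation; "force": force on the tool from outside, world axes, zero at the start; "torque": the same for the moment, N m; "width": opening from 0.0 (shut) to 1.0 (fully open).
Only numpy, scipy, OpenCV 4.12 (cv2) and the standard library are available. Lean on these libraries where they do the work, as an engineer would, in place of code of your own. Each camera call takes 0.05 s, during which the arm holds its last target. There are 200 camera calls.

## Task

Two of the five white glide buttons in the edge-bander's table have worked up out of their holes and would make the next panel rock. Press each of these two gently straight down with the shut fingertips until it is fully home like the others, then draw the hand up clear. Do not touch the three seated buttons, the raised steel stop pins or the hot glue unit with its roller, and leave everything lying on the table where it is; nothing is to be picked up.

Things in the scene. Friction and masses are not known exactly. Their poses are not given: they have to be found in the camera images.
- glide1 (a joint): how far white glide button 1 stands above its seated height, m: 0 = fully home with its head resting on the table; two of the five start 0.013 to 0.018 proud, the others at 0. It is a push fit: pressed straight down it slides against a steady friction of about 5 N, has no spring, stays where it is left, and stops firmly at 0; pressing with over 60 N would crack it
- glide1_top (a point): centre of the top face of glide button 1: a white nylon disc, diameter 46 mm, 4 mm thick, so this point lies 4 mm above the table when the button is home; z up. An orange rubber sleeve 35 mm across shows beneath a head that stands proud
- glide2 (a joint): how far white glide button 2 stands above its seated height, m: 0 = fully home with its head resting on the table; two of the five start 0.013 to 0.018 proud, the others at 0. It is a push fit: pressed straight down it slides against a steady friction of about 5 N, has no spring, stays where it is left, and stops firmly at 0; pressing with over 60 N would crack it
- glide2_top (a point): centre of the top face of glide button 2: a white nylon disc, diameter 46 mm, 4 mm thick, so this point lies 4 mm above the table when the button is home; z up. An orange rubber sleeve 35 mm across shows beneath a head that stands proud
- glide3 (a joint): how far white glide button 3 stands above its seated height, m: 0 = fully home with its head resting on the table; two of the five start 0.013 to 0.018 proud, the others at 0. It is a push fit: pressed straight down it slides against a steady friction of about 5 N, has no spring, stays where it is left, and stops firmly at 0; pressing with over 60 N would crack it
- glide3_top (a point): centre of the top face of glide button 3: a white nylon disc, diameter 46 mm, 4 mm thick, so this point lies 4 mm above the table when the button is home; z up. An orange rubber sleeve 35 mm across shows beneath a head that stands proud
- glide4 (a joint): how far white glide button 4 stands above its seated height, m: 0 = fully home with its head resting on the table; two of the five start 0.013 to 0.018 proud, the others at 0. It is a push fit: pressed straight down it slides against a steady friction of about 5 N, has no spring, stays where it is left, and stops firmly at 0; pressing with over 60 N would crack it
- glide4_top (a point): centre of the top face of glide button 4: a white nylon disc, diameter 46 mm, 4 mm thick, so this point lies 4 mm above the table when the button is home; z up. An orange rubber sleeve 35 mm across shows beneath a head that stands proud
- glide5 (a joint): how far white glide button 5 stands above its seated height, m: 0 = fully home with its head resting on the table; two of the five start 0.013 to 0.018 proud, the others at 0. It is a push fit: pressed straight down it slides against a steady friction of about 5 N, has no spring, stays where it is left, and stops firmly at 0; pressing with over 60 N would crack it
- glide5_top (a point): centre of the top face of glide button 5: a white nylon disc, diameter 46 mm, 4 mm thick, so this point lies 4 mm above the table when the button is home; z up. An orange rubber sleeve 35 mm across shows beneath a head that stands proud
- stop1 (a joint): travel of stop pin 1, m: 0 = fully raised, as it must stay; grows as the pin is pushed down (spring, 4 N to start)
- stop1_top (a point): centre of the top of raised stop pin 1: a bright steel pin, diameter 16 mm, in a brass bush of diameter 34 mm flush with the table; this point lies 17.5 mm above the table
- stop2 (a joint): travel of stop pin 2, m: 0 = fully raised, as it must stay; grows as the pin is pushed down (spring, 4 N to start)
- stop2_top (a point): centre of the top of raised stop pin 2: a bright steel pin, diameter 16 mm, in a brass bush of diameter 34 mm flush with the table; this point lies 17.5 mm above the table
- glue_unit: hot glue unit, fixed, far right: steel drum (diameter 136 mm, top 162 mm high), perforated guard behind it to 280 mm from the origin in +x, air cylinder 70 mm high at its left rear (to 110 mm in +y), black ball lever to 225 mm high. Origin: on the table below the red roller's axis; the drum's axis is 110 mm in +x and 70 mm in -y of it
- pressure_roller: red rubber pressure roller on an upright axis, diameter 50 mm, from 14 to 92 mm above the table, turns freely; over the glue unit's origin. Origin: centre of its underside
- pot_lid: loose glue-pot lid: perforated steel disc, diameter 150 mm, 3 mm thick, with a black ball knob in the middle, 50 mm high in all. Origin: centre of the underside
- sample: loose sample of board, 100 (x) by 220 (y) by 18 mm, white. Origin: centre of the underside
- coil: loose brown coil of edging, a ring lying flat, outside diameter 140 mm, 23 mm high. Origin: centre of the underside
- jar: loose white jar with an orange cap, diameter 72 mm, 100 mm high. Origin: centre of the underside
- seam_roller: loose hand roller, 175 mm long, wooden handle towards its -x, black rubber roller at its +x end, 36 mm high. Origin: on the table below the middle of the handle
- driver: loose screwdriver with a yellow handle, 200 mm long along its x, lying on the table between the robot and the buttons, under 35 mm high

How it is judged:
By the outcome, as a careful person would: the job done as asked, in the order asked, and still so for the second after the job is handed in, with the robot touching nothing.
It also fails if it takes over 32 s, if anything falls off the work surface, if the arm or the gripper's body presses on something with over 40 N, if the wrist force passes 120 N, or if a joint passes its speed limit or range.

## Working session

There is one attempt and no reset: what is moved stays moved. The work goes in short steps, Python scripts to look and compute and a tool call to move; the robot and the scene stay as the last step left them, time stands still between calls to the robot, and variables do not carry over. Pictures are saved under pics/ and viewed, about 8 in all and at most 12, crops included, and the job is handed in when it is done.

Besides the shell and the picture viewer there is one more tool, called after "Emit:" in YAML: its name, and indented under it one key for each argument. carry_out: Moves the arm, as the interface text tells. Its arguments: {"type":"object","properties":{"increments":{"type":"array"},"claw":{"type":"number"},"force":{"type":"number"}},"required":["increments"]}

```bash
ls; mkdir -p pics; cat > h.py <<'E'
import numpy as np, cv2
from cell import robot, cams, workorder, find_in, outline_of, pinpoint
from scipy.spatial.transform import Rotation as R
def rot(o):
    o=np.array(o,float)
    return o if o.shape==(3,3) else (R.from_euler('xyz',o).as_matrix() if o.size==3 else R.from_quat(o).as_matrix())
def pose(c,st=None):
    if 'mount' in c:
        M=np.array(c['mount']); Rt=rot(st['tcp_rot'])
        return Rt@M[:3,:3], np.array(st['eef_pos'])+Rt@M[:3,3]
    return rot(c['orientation']), np.array(c['position'])
def ray(c,row,col):
    p=np.array([(col-c['cx'])/c['fx'],(row-c['cy'])/c['fy']]); q=p.copy()
    for _ in range(20): q=p/(1+c['k1']*(q@q))
    return np.array([q[0],-q[1],-1.])
def at_depth(c,row,col,d,st=None):
    Rm,t=pose(c,st); return t+Rm@(ray(c,row,col)*d)
def at_z(c,row,col,z,st=None):
    Rm,t=pose(c,st); r=Rm@ray(c,row,col); return t+r*(z-t[2])/r[2]
E
python3 - <<'E'
from h import *
np.set_printoptions(precision=4,suppress=True)
st=robot.get_state(); print(st['time_s'],st['eef_pos'],st['tcp_rot'],st['force'],st['width'])
for n in ('top','scene'):
    c=cams.read_camera(n); cv2.imwrite(f'pics/{n}1.png',c['frame'])
    print(n,c['position'],c['orientation'])
    for t in ['glide%d_top'%i for i in range(1,6)]+['stop1_top','stop2_top','pressure_roller']:
        for p in pinpoint(n,t)[:5]:
            r,k=p['location']; ri,ki=int(round(r)),int(round(k))
            d=np.median(c['range_z'][ri-1:ri+2,ki-1:ki+2])
            print(t,round(p['score'],2),round(r,1),round(k,1),at_depth(c,r,k,d),at_z(c,r,k,.004))
        if t=='glide1_top' or t=='stop1_top': pass
E
```

```text
pics
0.0 [ 0.1399 -0.5058  0.2497] [-3.1403 -0.0003  0.2698] [-0.4568  0.7132  0.2564] 1.0039937518833093
top [ 0.3389 -0.0364  1.1947] [ 0.1721  0.0088 -1.5791]
glide1_top 0.8 226.0 403.1 [ 0.4772 -0.2308  0.0044] [ 0.4773 -0.2309  0.004 ]
glide1_top 0.53 161.1 418.6 [ 0.633  -0.2634  0.0853] [ 0.6545 -0.28    0.004 ]
glide2_top 0.7 216.8 250.6 [0.5035 0.172  0.0204] [0.5058 0.175  0.004 ]
glide2_top 0.45 185.6 329.3 [ 0.5861 -0.036   0.0157] [ 0.5886 -0.036   0.004 ]
glide3_top 0.47 184.0 198.5 [0.5973 0.3203 0.0024] [0.597  0.3198 0.004 ]
glide3_top 0.38 171.6 264.6 [0.6289 0.1391 0.0057] [0.6293 0.1393 0.004 ]
glide4_top 0.52 224.1 341.5 [ 0.4821 -0.067   0.0199] [ 0.484  -0.0674  0.004 ]
glide5_top 0.57 170.9 263.2 [0.6314 0.1432 0.0036] [0.6313 0.1432 0.004 ]
stop1_top 0.51 185.4 329.0 [ 0.5867 -0.0352  0.0158] [ 0.5892 -0.0352  0.004 ]
stop2_top 0.5 223.1 201.3 [0.4881 0.3039 0.0175] [0.4898 0.3078 0.004 ]
pressure_roller 0.64 159.5 419.0 [ 0.637  -0.2645  0.086 ] [ 0.659  -0.2813  0.004 ]
pressure_roller 0.54 291.6 439.2 [ 0.3042 -0.3202  0.0014] [ 0.3042 -0.3196  0.004 ]
sce
[... 351 characters left out ...]
 ]
glide3_top 0.23 218.6 303.9 [ 0.5838 -0.0416  0.0142] [ 0.579  -0.0452  0.004 ]
glide4_top 0.48 191.1 317.3 [ 0.4937 -0.0589  0.0179] [ 0.4858 -0.064   0.004 ]
glide4_top 0.23 115.3 282.5 [ 0.3008 -0.3175 -0.0038] [ 0.3067 -0.3126  0.004 ]
glide4_top 0.18 273.6 352.7 [0.6416 0.143  0.0027] [0.6421 0.1432 0.004 ]
glide5_top 0.54 271.7 355.0 [0.6341 0.1451 0.0026] [0.6347 0.1453 0.004 ]
stop1_top 0.39 256.3 441.6 [0.4853 0.3067 0.0161] [0.4784 0.3069 0.004 ]
stop1_top 0.38 219.0 303.0 [ 0.5853 -0.0436  0.0124] [ 0.5814 -0.0465  0.004 ]
stop2_top 0.51 259.3 443.4 [0.4895 0.3139 0.0145] [0.4835 0.3141 0.004 ]
pressure_roller 0.91 198.5 218.4 [ 0.6711 -0.2526  0.0439] [ 0.6555 -0.276   0.004 ]
```

View pics/top1.png

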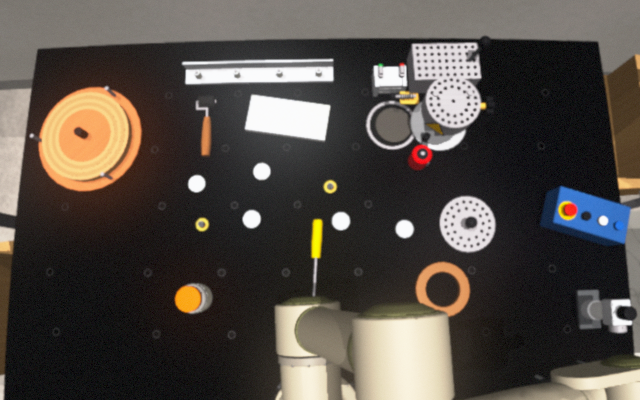

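View pics/scene1.png

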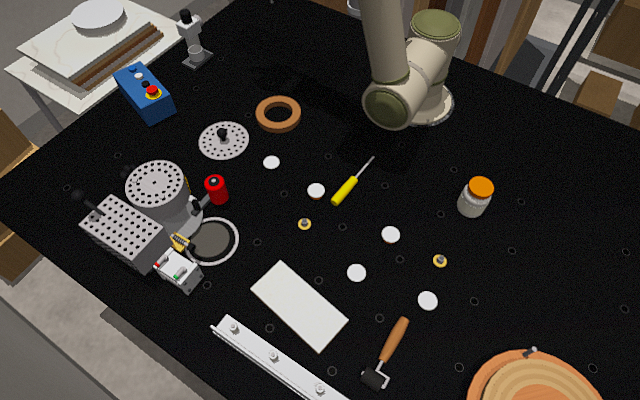

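The top view shows the white buttons at px (404,229), (341,221), (251,219), (262,171) and (197,184). The stop pins are at (330,187) and (202,224). In the scene view, orange shows under (316,191) and (391,234). I'll measure all five by colour blob and depth.

```bash
python3 - <<'E'
from h import *
np.set_printoptions(precision=4,suppress=True)
for n,pts in (('top',[(404,229),(341,221),(251,219),(262,171),(197,184)]),('scene',[(271,162),(316,191),(391,234),(356,273),(428,300)])):
    c=cams.read_camera(n); f=c['frame']
    _,lab,stt,cen=cv2.connectedComponentsWithStats((f.min(2)>140).astype(np.uint8))
    for k,r in pts:
        l=lab[r,k]; m=cv2.erode((lab==l).astype(np.uint8),np.ones((3,3)))>0
        rr,kk=np.nonzero(m)
        P=np.array([at_depth(c,a,b,c['range_z'][a,b]) for a,b in zip(rr,kk) if c['range_z'][a,b]>0])
        z=np.median(P[:,2]); print(n,(k,r),cen[l],stt[l,2:],'z',round(z,4),'xy',at_z(c,cen[l][1],cen[l][0],z)[:2])
    # table ref near each button
    for k,r in pts:
        print('tbl',[round(at_depth(c,r+dr,k+dk,c['range_z'][r+dr,k+dk])[2],4) for dr,dk in((22,0),(-22,0),(0,22),(0,-22))])
E
```

```text
top (404, 229) [404.2269 228.4346] [ 18  18 260] z 0.0036 xy [ 0.4708 -0.2337]
top (341, 221) [340.4291 220.6455] [ 18  18 268] z 0.0208 xy [ 0.4911 -0.0643]
top (251, 219) [251.3462 218.6115] [ 18  18 260] z 0.0202 xy [0.4987 0.17  ]
top (262, 171) [261.4008 171.0124] [ 18  17 242] z 0.0039 xy [0.6311 0.1481]
top (197, 184) [196.1891 183.1218] [ 17  17 238] z 0.0039 xy [0.5995 0.3263]
tbl [np.float64(-0.0009), np.float64(-0.0014), np.float64(-0.001), np.float64(-0.0001)]
tbl [np.float64(-0.0058), np.float64(0.0012), np.float64(-0.0025), np.float64(0.0231)]
tbl [np.float64(0.0009), np.float64(-0.0032), np.float64(0.0018), np.float64(0.0016)]
tbl [np.float64(-0.0), np.float64(-0.0019), np.float64(-0.0023), np.float64(0.0012)]
tbl [np.float64(-0.0025), np.float64(-0.0008), np.float64(-0.006), np.float64(-0.0029)]
scene (271, 162) [270.8402 161.8817] [ 17  13 169] z 0.0014 xy [ 0.4734 -0.2338]
scene (316, 191) [315.602  189.8259] [ 18  15 201] z 0.0189 xy [ 0.4933 -0.0647]
scene (391, 234) [390.4542 233.8375] [ 18  17 240] z 0.0182 xy [0.5007 0.1703]
scene (356, 273) [356.0815 272.3037] [ 19  18 270] z 0.0032 xy [0.6342 0.1483]
scene (428, 300) [427.2847 300.1186] [ 20  19 295] z 0.0028 xy [0.602  0.3262]
tbl [np.float64(-0.0033), np.float64(0.0001), np.float64(-0.0033), np.float64(-0.0025)]
tbl [np.float64(-0.0027), np.float64(-0.0039), np.float64(0.0164), np.float64(-0.0037)]
tbl [np.float64(-0.0008), np.float64(-0.005), np.float64(-0.0005), np.float64(-0.0053)]
tbl [np.float64(-0.0014), np.float64(0.9742), np.float64(0.0009), np.float64(0.0009)]
tbl [np.float64(0.0024), np.float64(-0.003), np.float64(0.0009), np.float64(-0.0009)]
```

Glides 4 and 2 are the proud ones. A (glide 4) is at (0.492, -0.0645), top about 0.020. B (glide 2) is at (0.4995, 0.170), top about 0.019. Both cameras agree, and the other three tops read about 4 mm. I'll shut the claw and move above A.

Emit:
carry_out:
  increments:
    - [1,-0.73,0,0,0,0]
    - [1,-0.73,0.1,0,0,0]
    - [1,-0.73,0.2,0,0,0]
    - [1,-0.73,0.2,0,0,0]
    - [1,-0.73,0.2,0,0,0]
    - [1,-0.73,0.2,0,0,0]
    - [1,-0.73,0.2,0,0,0]
    - [1,-0.73,0.2,0,0,0]
  claw: 1
  force: 40

```text
time_s: 1.8
eef_pos: [0.2972, -0.3076, 0.2168]
tcp_rot: [3.139, 0.0, 0.264]
force: [1.1, -0.2, 0.3]
width: -0.001
```

Emit:
carry_out:
  increments:
    - [1,-0.73,0.4,0,0,0]
    - [1,-0.73,0.4,0,0,0]
    - [1,-0.73,0.4,0,0,0]
    - [1,-0.73,0.4,0,0,0]
    - [1,-0.73,0.4,0,0,0]
    - [1,-0.73,0.4,0,0,0]
    - [1,-0.73,0.4,0,0,0]
    - [1,-0.73,0.4,0,0,0]

```text
time_s: 2.6
eef_pos: [0.4586, -0.1066, 0.135]
tcp_rot: [3.133, -0.003, 0.263]
force: [0.3, -0.6, 0.2]
width: -0.0
```

Emit:
carry_out:
  increments:
    - [0.7,-0.5,0,0,0,0]
    - [0.7,-0.5,0,0,0,0]
    - [0.3,-0.2,0,0,0,0]
    - [0,0,0,0,0,0]

```text
time_s: 3.0
eef_pos: [0.4938, -0.0619, 0.1333]
tcp_rot: [3.135, -0.001, 0.268]
force: [-0.0, 1.1, -0.4]
width: -0.002
```

```bash
python3 - <<'E'
from h import *
np.set_printoptions(precision=4,suppress=True)
st=robot.get_state(); print(st['time_s'],st['eef_pos'],st['tcp_rot'],st['force'])
c=cams.read_camera('wrist'); f=c['frame']; cv2.imwrite('pics/w1.png',f)
_,lab,stt,cen=cv2.connectedComponentsWithStats((f.min(2)>140).astype(np.uint8))
for l in range(1,len(cen)):
    if stt[l,4]>150:
        rr,kk=np.nonzero(lab==l); d=np.median(c['range_z'][rr,kk]); r,k=cen[l][1],cen[l][0]
        print(cen[l],stt[l],at_depth(c,r,k,d,st))
d=np.array([.492,-.0645,0])-np.array(st['eef_pos']); print('todo tool mm',1e3*rot(st['tcp_rot']).T@d)
E
```

```text
3.0 [ 0.4938 -0.0619  0.1333] [ 3.135  -0.0012  0.2677] [-0.0221  1.0872 -0.3599]
[322.6098  69.8633] [ 301   47   44   48 1558] [ 0.5895 -0.0374  0.0033]
[ 20.758 117.826] [   0   84   48   66 2574] [0.5013 0.1647 0.0197]
[323.7012 206.1511] [ 295  178   59   56 2634] [ 0.494  -0.0645  0.0207]
[616.3343 305.8031] [ 585  240   55  120 4403] [ 0.4638 -0.3649  0.0019]
[498.4093 267.2998] [ 473  244   52   47 1891] [ 0.4734 -0.233   0.0032]
todo tool mm [ -2.5912   1.1299 133.3359]
```

View pics/w1.png

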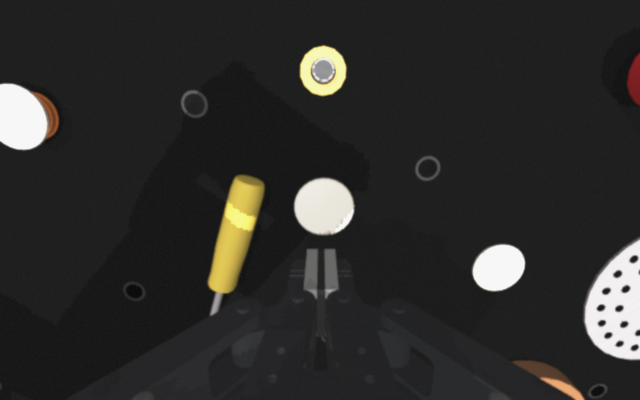

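The wrist view confirms the target under the fingers, at px (324,206). The other proud button is at (20,118), with its orange sleeve visible. The stop pin is at (322,70) and the driver is clear to the left. Now I'll descend.

Emit:
carry_out:
  increments:
    - [-0.06,0.08,0.8,0.05,0,0]
    - [0,0,0.8,0,0,0]
    - [0,0,0.8,0,0,0]
    - [0,0,0.5,0,0,0]
    - [0,0,0,0,0,0]

```text
time_s: 3.55
eef_pos: [0.491, -0.0697, 0.0599]
tcp_rot: [3.139, -0.003, 0.262]
force: [-0.1, 0.1, 0.1]
width: 0.0
```

Emit:
carry_out:
  increments:
    - [0.1,-0.14,0.2,0,0,0]
    - [0,0,0.2,0,0,0]
    - [0,0,0,0,0,0]

```text
time_s: 3.85
eef_pos: [0.4927, -0.0668, 0.0507]
tcp_rot: [3.138, -0.004, 0.261]
force: [-0.5, -0.1, 0.4]
width: -0.001
```

Emit:
carry_out:
  increments:
    - [0.02,-0.06,0.15,0,0.03,0]
    - [0,-0.02,0.15,0,0,0]
    - [0,0,0.12,0,0,0]
    - [0,0,0.12,0,0,0]
    - [0,0,0.12,0,0,0]

```text
time_s: 4.35
eef_pos: [0.4934, -0.0648, 0.0346]
tcp_rot: [3.136, -0.01, 0.261]
force: [-2.0, 0.1, 4.8]
width: 0.002
```

Sliding contact at about 5 N, as expected. About 11.6 mm remain.

Emit:
carry_out:
  increments:
    - [0,0,0.1,0,0.04,0]
    - [0,0,0.1,0,0.04,0]
    - [0,0,0.1,0,0,0]
    - [0,0,0.1,0,0,0]

```text
time_s: 4.75
eef_pos: [0.4933, -0.0649, 0.0239]
tcp_rot: [3.136, -0.019, 0.262]
force: [-2.4, -0.4, 4.9]
width: -0.002
```

Emit:
carry_out:
  increments:
    - [0,0,0.06,0,0,0]
    - [0,0,0.06,0,0,0]

```text
time_s: 4.95
eef_pos: [0.4934, -0.0649, 0.0226]
tcp_rot: [3.136, -0.019, 0.262]
force: [-13.8, 2.6, 40.0]
width: -0.002
```

Firm stop: the force rose to 40 N with the tip at about 3.6 mm. Lifting straight up.

Emit:
carry_out:
  increments:
    - [0,0,-0.3,0,0,0]
    - [0,0,-1,0,0,0]
    - [0,0,-1,0,-0.15,0]
    - [0,0,-1,0,0,0]
    - [0,0,-0.3,0,0,0]

```text
time_s: 5.45
eef_pos: [0.4923, -0.0646, 0.1139]
tcp_rot: [3.137, -0.0, 0.261]
force: [0.1, 0.9, -0.8]
width: -0.003
```

Emit:
carry_out:
  increments:
    - [0.3,-1,0,0,0,0]
    - [0.3,-1,0,0,0,0]
    - [0.3,-1,0,0,0,0]
    - [0.3,-1,0,0,0,0]
    - [0.3,-1,0,0,0,0]
    - [0.3,-1,0,0,0,0]
    - [0.3,-1,0,0,0,0]
    - [0,0,0,0,0,0]

```text
time_s: 6.25
eef_pos: [0.4978, 0.1243, 0.1068]
tcp_rot: [3.138, 0.001, 0.258]
force: [-0.3, -0.4, -0.1]
width: 0.001
```

```bash
cat > l.py <<'E'
from h import *
np.set_printoptions(precision=4,suppress=True)
import sys
st=robot.get_state(); print(st['time_s'],st['eef_pos'],st['tcp_rot'],st['force'])
c=cams.read_camera('wrist'); f=c['frame']; cv2.imwrite(f'pics/{sys.argv[1]}.png',f)
_,lab,stt,cen=cv2.connectedComponentsWithStats((f.min(2)>140).astype(np.uint8))
for l in range(1,len(cen)):
    if stt[l,4]>400:
        rr,kk=np.nonzero(lab==l); d=np.median(c['range_z'][rr,kk]); r,k=cen[l][1],cen[l][0]
        print(cen[l],stt[l],at_depth(c,r,k,d,st))
d=np.array([.4995,.170,0])-np.array(st['eef_pos']); print('todo tool mm',1e3*rot(st['tcp_rot']).T@d)
E
python3 l.py w2
```

```text
6.25 [0.4978 0.1243 0.1068] [3.1382 0.0012 0.2579] [-0.2841 -0.3947 -0.107 ]
[53.0918  7.6859] [ 22   0  61  20 882] [0.5851 0.3213 0.0034]
[339.1866  17.4341] [ 302    0   76   42 2513] [0.6238 0.1458 0.0035]
[572.1779 145.7996] [ 549  124   51   45 1023] [ 0.5894 -0.036   0.0035]
[ 71.6878 158.0546] [  46  136   51   45 1025] [0.4903 0.3063 0.0039]
[257.265  196.4213] [ 224  165   67   64 3373] [0.5015 0.1702 0.0197]
[544.3534 268.8795] [ 516  244   58   51 2298] [ 0.494  -0.0633  0.003 ]
todo tool mm [ 13.4562 -44.1419 106.6327]
```

Glide 4 now reads 3.0 mm, the same as the seated ones. Glide 2 measures (0.501, 0.170, 0.0197). Moving over it and starting down.

Emit:
carry_out:
  increments:
    - [0.28,-0.87,0,0,0,0]
    - [0.28,-0.87,0,0,0,0]
    - [0,0,0.6,0,0,0]
    - [0,0,0.6,0,0,0]
    - [0,0,0.3,0,0,0]
    - [0,0,0,0,0,0]

```text
time_s: 6.9
eef_pos: [0.5008, 0.165, 0.0646]
tcp_rot: [3.137, 0.004, 0.253]
force: [-0.3, 0.7, 0.1]
width: -0.001
```

Emit:
carry_out:
  increments:
    - [0.05,-0.19,0.2,0,0.03,0]
    - [0,-0.02,0.2,0,0,0]
    - [0,-0.02,0.2,0,0,0]
    - [0,0,0,0,0,0]

```text
time_s: 7.3
eef_pos: [0.5013, 0.1702, 0.0493]
tcp_rot: [3.137, -0.002, 0.251]
force: [-0.5, -0.0, 1.2]
width: 0.002
```

Emit:
carry_out:
  increments:
    - [0,0,0.15,0,0,0]
    - [0,0,0.15,0,0,0]
    - [0,0,0.12,0,0,0]
    - [0,0,0.12,0,0,0]
    - [0,0,0.12,0,0,0]
    - [0,0,0.1,0,0,0]

```text
time_s: 7.9
eef_pos: [0.5018, 0.1702, 0.0302]
tcp_rot: [3.137, -0.003, 0.252]
force: [-3.0, 0.8, 4.0]
width: -0.001
```

Emit:
carry_out:
  increments:
    - [0,0,0.1,0,0,0]
    - [0,0,0.1,0,0,0]
    - [0,0,0.06,0,0,0]

```text
time_s: 8.2
eef_pos: [0.5018, 0.1702, 0.0232]
tcp_rot: [3.137, -0.003, 0.252]
force: [-1.5, 0.2, 5.7]
width: 0.006
```

Emit:
carry_out:
  increments:
    - [0,0,0.05,0,0,0]
    - [0,0,0.04,0,0,0]

```text
time_s: 8.4
eef_pos: [0.5019, 0.1703, 0.0228]
tcp_rot: [3.137, -0.003, 0.252]
force: [-7.8, -1.7, 21.4]
width: 0.006
```

Emit:
carry_out:
  increments:
    - [0,0,-0.3,0,0,0]
    - [0,0,-1,0,0,0]
    - [0,0,-1,0,0,0]
    - [0,0,-1,0,0,0]
    - [-0.5,0.5,-1,0,0,0]
    - [-0.5,0.5,-0.8,0,0,0]
    - [0,0,0,0,0,0]

```text
time_s: 9.1
eef_pos: [0.4833, 0.1396, 0.1536]
tcp_rot: [3.136, -0.003, 0.252]
force: [-0.8, 0.3, -0.3]
width: 0.002
```

```bash
python3 l.py w3; python3 - <<'E'
from h import *
for n in ('top','scene'):
    c=cams.read_camera(n); cv2.imwrite(f'pics/{n}2.png',c['frame'])
    a=cv2.imread(f'pics/{n}1.png'); d=(cv2.absdiff(a,c['frame']).max(2)>50).astype(np.uint8)
    _,_,s,ce=cv2.connectedComponentsWithStats(d); print(n,[(*map(int,ce[i]),int(s[i,4])) for i in range(1,len(s)) if s[i,4]>15])
    for x,y in((.492,-.0645),(.5,.17),(.472,-.234),(.632,.148),(.601,.326)):
        Rm,t=pose(c); q=Rm.T@(np.array([x,y,.004])-t); u=np.array([q[0],-q[1]])/-q[2]; u*=1+c['k1']*(u@u)
        r,k=int(c['cy']+c['fy']*u[1]),int(c['cx']+c['fx']*u[0])
        print((x,y),k,r,np.median([at_depth(c,i,j,c['range_z'][i,j])[2] for i in range(r-3,r+4) for j in range(k-3,k+4)]).round(4))
E
```

```text
9.1 [0.4833 0.1396 0.1536] [ 3.1363 -0.0035  0.2524] [-0.7552  0.2721 -0.3382]
[120.5501   7.8215] [ 92   0  56  20 818] [0.5863 0.3218 0.0035]
[358.7048  15.87  ] [ 328    0   63   39 1931] [0.6248 0.1462 0.0035]
[555.6232 125.021 ] [535 105  42  40 905] [ 0.5892 -0.0367  0.0042]
[129.7017 137.5448] [111 118  40  40 905] [0.49   0.3066 0.0042]
[291.0153 164.0135] [ 265  138   53   53 2224] [0.5012 0.1703 0.0033]
[533.3755 233.2661] [ 509  210   50   47 1819] [ 0.4937 -0.0633  0.0031]
[478.0824 240.6471] [465 224  26  34 425] [ 0.4807 -0.0016  0.0244]
[ 77.5433 344.5791] [  28  299   98   82 2566] [0.3281 0.3032 0.068 ]
todo tool mm [ 22.7742 -26.2468 153.5893]
top [(210, 298, 18341), (273, 206, 25), (341, 213, 33), (313, 289, 29), (368, 347, 14340), (636, 358, 45), (579, 384, 3658), (334, 379, 180), (308, 391, 740), (343, 395, 39), (278, 395, 43)]
(0.492, -0.0645) 340 221 0.0039
(0.5, 0.17) 252 218 0.4612
(0.472, -0.234) 404 227 0.0038
(0.632, 0.148) 261 170 0.0036
(0.601, 0.326) 196 182 0.42
scene [(434, 74, 13109), (548, 18, 1132), (376, 96, 21), (371, 170, 18), (419, 182, 20), (315, 186, 79), (315, 197, 76), (390, 198, 34), (390, 235, 297)]
(0.492, -0.0645) 315 192 0.002
(0.5, 0.17) 389 236 0.0018
(0.472, -0.234) 270 160 0.0007
(0.632, 0.148) 356 271 0.0033
(0.601, 0.326) 427 299 0.0032
```

View pics/scene2.png

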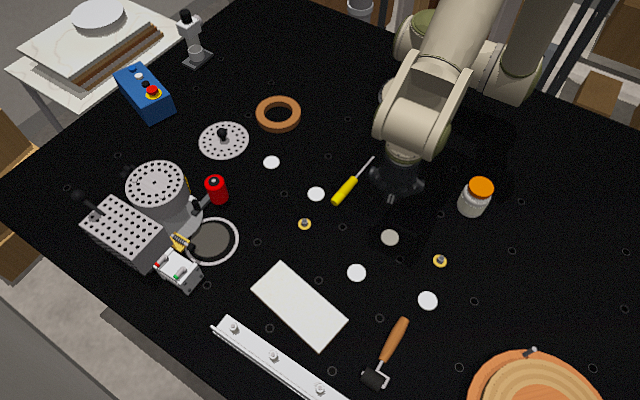

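View pics/w3.png

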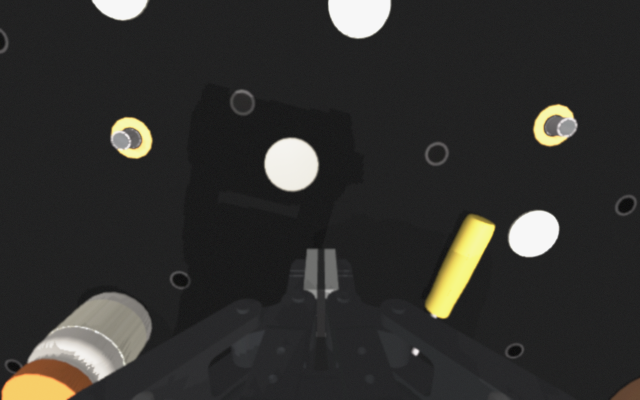

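Both pressed buttons, at px (291,164) and (533,233), lie flat with no orange showing. Their tops read 3.1–3.3 mm, in line with the seated ones at 3.5 mm. Both stop pins are still up, and the hand is clear with its tips about 0.13 m above the table. Handing in.

```bash
python3 -c "
from cell import workorder; print(workorder.sign_off())"
```

```text
the job is handed in; nothing more can be done
None
```

I pressed the two proud buttons, glide 4 at about (0.493, -0.064) and glide 2 at about (0.501, 0.170), straight down with the shut fingertips. I then raised the hand clear and handed the job in at about 9 s.

- **Pressing:** Each button slid at about 4–6 N and then stopped firmly. The highest force I read at the stop was 40 N on glide 4 and 21 N on glide 2, both under the 60 N limit.
- **Buttons home:** In the last wrist picture both tops read 3.1–3.3 mm above the table, against about 3.5 mm for the seated buttons, and no orange sleeve shows.
- **Surroundings:** Both stop pins are still up. The scene pictures from before and after differ only at the arm, its shadow and the two pressed buttons, so nothing loose has moved in that view.
- **Checks that failed or disagreed:**
  - In the last top picture the arm hid glide 2 and one seated button, so those two depth readings (0.46 and 0.42 m) are of the arm.
  - The scene camera reads about 2 mm low for the two pressed buttons and about 3 mm low for one seated one. That is about its calibration error.

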